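Load and pin shut the parts-vial carrier

TASK

Get the vial carrier ready for dispatch: swing its retaining bar clear and stand every vial that is on the bench upright in a pocket of the carrier, one to a pocket, with its cap pushed fully home. Only then swing the retaining bar shut over them and drop the locking pin from its holder down through the bar's eye and the catch knuckle below until its head sits on the bar. Leave the tape roll, the screwdriver and the tray where they are.

Things in the scene. Friction and masses are not known exactly. Their poses are not given: they have to be found in the camera images.
- carrier: Grey plastic vial carrier, fixed to the bench: block 80 (x) x 186 (y) x 20 mm high, four pockets in a row along its y. Origin: centre of underside, z up. At x 0, y +115 mm a steel hinge post, 20 mm diameter; at the -y end the aluminium catch: a column (y -127 to -139 mm, 58 mm high) bearing a fixed knuckle 30 x 30 mm, z 46 to 62 mm, centred at x 0, y -105 mm
- pocket0 (a point): Centre of the floor of pocket 0, 6 mm above the bench, at x 0, y 63 mm in the carrier. Pocket 36 x 36 mm, 14 mm deep (rim 20 mm above the bench), rim chamfered 2 mm. Any vial goes in any pocket, one each
- pocket1 (a point): Centre of the floor of pocket 1, 6 mm above the bench, at x 0, y 21 mm in the carrier. Pocket 36 x 36 mm, 14 mm deep (rim 20 mm above the bench), rim chamfered 2 mm. Any vial goes in any pocket, one each
- pocket2 (a point): Centre of the floor of pocket 2, 6 mm above the bench, at x 0, y -21 mm in the carrier. Pocket 36 x 36 mm, 14 mm deep (rim 20 mm above the bench), rim chamfered 2 mm. Any vial goes in any pocket, one each
- pocket3 (a point): Centre of the floor of pocket 3, 6 mm above the bench, at x 0, y -63 mm in the carrier. Pocket 36 x 36 mm, 14 mm deep (rim 20 mm above the bench), rim chamfered 2 mm. Any vial goes in any pocket, one each
- bar (a joint): Swing of the steel retaining bar (rad) about the vertical hinge post. 0: shut, along the carrier's -y over the pockets, its eye exactly above the catch hole; grows as it opens towards the carrier's +x. Range -0.04 (overrun) to 1.7. Light friction, 0.04 N m: stays where left. Bar 22 mm wide, z 64 to 74 mm: passes 4 mm above caps that are home, catches on raised ones
- bar_pivot (a point): Top of the bar's hinge on the pivot axis, 76 mm above the bench
- bar_eye (a point): Centre of the mouth (top face, 76 mm above the bench) of the hole in the knuckle at the free end of the bar, 220 mm from the pivot. Knuckle 30 x 30 mm, 12 mm thick (z 64 to 76 mm); vertical through hole of 10 mm diameter with 2 mm chamfer
- bar_knob (a point): Top centre of the bar's black round grip knob, 104 mm above the bench: diameter 20 mm, upright, 30 mm tall (z 74 to 104 mm), 155 mm from the pivot along the bar
- catch_hole (a point): Centre of the mouth (top face, 62 mm above the bench) of the fixed catch knuckle's vertical through hole, 10 mm diameter, 16 mm long, 2 mm chamfer, free space below it
- vial0: White plastic parts vial, round, diameter 32 mm, body 46 mm high, about 70 g (varies) with its black cap (30 mm diameter, 8 mm high) on top. Origin at the centre of its underside, z up. Height to the cap's top 54 mm with the cap home, up to 62 mm with it raised. Stands on the bench; may be absent
- vial0_cap (a joint): How far vial0's cap stands up from fully home (m): 0 home, at most 0.008. Friction of about 5 N holds it where it is; push straight down to close
- vial1: White plastic parts vial, round, diameter 32 mm, body 46 mm high, about 70 g (varies) with its black cap (30 mm diameter, 8 mm high) on top. Origin at the centre of its underside, z up. Height to the cap's top 54 mm with the cap home, up to 62 mm with it raised. Stands on the bench; may be absent
- vial1_cap (a joint): How far vial1's cap stands up from fully home (m): 0 home, at most 0.008. Friction of about 5 N holds it where it is; push straight down to close
- vial2: White plastic parts vial, round, diameter 32 mm, body 46 mm high, about 70 g (varies) with its black cap (30 mm diameter, 8 mm high) on top. Origin at the centre of its underside, z up. Height to the cap's top 54 mm with the cap home, up to 62 mm with it raised. Stands on the bench; may be absent
- vial2_cap (a joint): How far vial2's cap stands up from fully home (m): 0 home, at most 0.008. Friction of about 5 N holds it where it is; push straight down to close
- vial3: White plastic parts vial, round, diameter 32 mm, body 46 mm high, about 70 g (varies) with its black cap (30 mm diameter, 8 mm high) on top. Origin at the centre of its underside, z up. Height to the cap's top 54 mm with the cap home, up to 62 mm with it raised. Stands on the bench; may be absent
- vial3_cap (a joint): How far vial3's cap stands up from fully home (m): 0 home, at most 0.008. Friction of about 5 N holds it where it is; push straight down to close
- pin: Steel locking pin, 50 g. Round dark head of 18 mm diameter, 30 mm tall, above; shaft of 8 mm diameter, 34 mm long, below, its last 6 mm tapering to a 4 mm tip. Origin on the axis at the underside of the head (shoulder), z towards the head. Starts upright in the pin holder with its shoulder on the holder's top
- pin_holder: Aluminium block 44 x 44 x 40 mm high, fixed to the bench, with a vertical hole of 11 mm diameter in its middle for the pin. Origin at the centre of its underside
- tape_roll: Bystander: roll of yellow tape lying flat, 84 mm diameter, 24 mm high. Origin at the centre of its underside
- screwdriver: Bystander: screwdriver lying on the bench
- parts_tray: Bystander: small green open tray 90 x 120 x 35 mm. Origin at the centre of its underside

How it is judged:
By the outcome, as a careful person would: the job done as asked, in the order asked, and still so for the second after the job is handed in, with the robot touching nothing.
Of vial0, vial1, vial2, vial3 only 2 to 4 are there at a start; the rules pass over those that are not, and their reading is None.
At some moment in a run one of vial0, vial1, vial2, vial3 may be knocked a few centimetres aside while the robot is not near it.
It also fails if it takes over 210 s, if anything falls off the work surface, if the arm or the gripper's body presses on something with over 40 N, if the wrist force passes 120 N, or if a joint passes its speed limit or range.

ROBOT

A 6-joint arm with a two-finger parallel gripper is mounted at the origin on the work surface. World frame = base frame: x ahead of the robot, y to its left, z up, the work surface at z = 0. Lengths are in m, angles in rad, forces in N, time in s.
With the tool pointing down it reaches from about 0.3 to 0.75 m from the base axis. Payload 8.5 kg.
Tool frame: the origin (TCP) lies at the centre of the arm's flange, where the gripper is bolted on; the fingertips stand 173 mm ahead of it and the grasp point (between the pads) lies 155 mm ahead of it; z points along the fingers, y is the line along which they close (so a half turn about z gives the same grasp; the last joint's range is limited). The gripper opens to 85 mm and grips with 20 to 120 N. Pads are 22 mm wide; open, the fingers measure 114 mm over their backs; the gripper's body (76 mm by 85 mm) begins 54 mm behind the grasp point. The pads swing forward as they close: fully open they stand 13 mm farther back than shut.
Start: joints at [-1.498, 0.381, 1.297, -0, 1.464, -0.215], TCP at [0.156, -0.527, 0.405] pointing down, gripper open.
Joint ranges: [-3.11, 3.11], [-0.89, 2.33], [0.22, 2.48], [-1.42, 4.56], [0.17, 2.85], [-2.88, 2.88]. Speed limits (rad/s): [2.39, 2.39, 3.14, 3.14, 3.14, 3.14].

INTERFACE

Orientations are given as a unit quaternion [x, y, z, w].
In Python, from plant import get_state, camera, job_done gives the robot as it stands.
- The arm moves only by the tool drive_tool, never from a script. Its argument "motion" is a list of rows, each a list of 3 entries, a list of its own where there are three numbers: the shift along the tool's x, y, z in mm, then the turn about the tool's z in rad, then the finger opening in mm, from 0 to 85.4. A call has 1 to 10 rows; each row shifts and turns the commanded pose from where the row before left it, along the tool's axes as they then stand; what a row does not reach is not made up. A row lasts 1/10 s, in which the tool goes at most 50 mm and 8.59 degrees, less where a joint would pass 70% of its speed; a pose out of reach is approached as far as the arm can. A call is refused whole if a number of a shift passes 50 or a number of a turn 0.15, either way. A call with a gripper value outside its range is refused whole. The fingers move at their own pace and stop on an object; the grip force is fixed at half the most. Time passes only in rows, so rows that do not move let the fingers close. It gives the time, the measured TCP pose, the force, the opening and the grip force at its end, in the units of the state.
- get_state(): the state, without advancing time (a new reading comes with each control period).
- camera(name): name is "scene" or "side" or "wrist"; returns a dict with "image" (420x560x3 uint8, red, green, blue), "z_map" (420x560 float32, m along the optical axis (not along the pixel's ray), 0 where there is no reading), "camera_matrix" (3x3 intrinsics, pixels), "eye" and "orientation" of the camera in the world; the wrist camera has in their place "mount" (4x4, takes a point from camera to tool coordinates, whose origin is the TCP and whose axes are the flange's). Camera axes: x right, y up, looking along -z (the intrinsics and any distortion apply to the point x, -y, -z); pixel columns grow to the right and rows downward; lengths in m; the calibration is good to about 2 mm. A picture is of the moment at which its call begins: read the wrist's pose just before it.
- job_done(): hands the job in; it is judged then, once.
The state is a dict: "clock": time; "joint_pos": joint angles; "dq": joint speeds; "joint_torque": joint torques, N m; "tcp_pos": TCP position; "orientation": TCP orientation; "ft_force": force on the tool from outside, world axes, zero at the start; "torque": the same for the moment, N m; "gripper_width": finger opening in m; "finger_force": force on a finger pad.
Only numpy, scipy, OpenCV 4.12 (cv2) and the standard library are available. Lean on these libraries where they do the work, as an engineer would, in place of code of your own. Each camera call takes 0.05 s, during which the arm holds its last target. There are 200 camera calls.

## Working session

There is one attempt and no reset: what is moved stays moved. The work goes in short steps, Python scripts to look and compute and a tool call to move; the robot and the scene stay as the last step left them, time stands still between calls to the robot, and variables do not carry over. Pictures are saved under pics/ and viewed, at most 14 in all, crops included, and the job is handed in when it is done.

Besides the shell and the picture viewer there is one more tool, called as name(argument=value, ...), one argument or row to a line, values as JSON. drive_tool: Moves the arm, as the interface text tells. Its arguments: {"type":"object","properties":{"motion":{"type":"array","items":{"type":"array"}}},"required":["motion"]}

```bash
mkdir -p pics
cat > h.py <<'E'
import numpy as np, cv2
from scipy.spatial.transform import Rotation as R
from plant import get_state, camera, job_done
def pose():
    s=get_state(); T=np.eye(4); T[:3,:3]=R.from_quat(s['orientation']).as_matrix(); T[:3,3]=s['tcp_pos']; return T,s
def shot(name):
    T,s=pose(); c=camera(name)
    if 'mount' in c: C=T@np.array(c['mount'])
    else:
        C=np.eye(4); o=np.array(c['orientation']); C[:3,:3]=o if o.shape==(3,3) else R.from_quat(o).as_matrix(); C[:3,3]=c['eye']
    c['C']=C; return c
def cloud(c):
    z=c['z_map']; K=np.array(c['camera_matrix']); v,u=np.indices(z.shape)
    P=np.stack([(u-K[0,2])/K[0,0]*z,-(v-K[1,2])/K[1,1]*z,-z],-1)
    W=P@c['C'][:3,:3].T+c['C'][:3,3]; W[z<=0]=np.nan; return W
def save(c,n): cv2.imwrite('pics/'+n,c['image'][:,:,::-1])
def tool(p):
    "world vector/point -> mm in tool axes relative to TCP"
    T,s=pose(); return np.round((T[:3,:3].T@(np.array(p)-T[:3,3]))*1000,1)
E
python3 - <<'E'
from h import *
for n in ['scene','side','wrist']:
    c=shot(n); save(c,n+'0.png'); np.save(n+'0.npy',cloud(c)); print(n,[ (k,np.round(v,3).tolist()) for k,v in c.items() if k not in('image','z_map')])
print(get_state())
E
```

```text
scene [('camera_matrix', [[449.876, 0.0, 271.91], [0.0, 449.876, 210.929], [0.0, 0.0, 1.0]]), ('eye', [1.088, 0.909, 0.824]), ('orientation', [0.113, 0.437, 0.865, 0.22]), ('C', [[-0.878, -0.282, 0.388, 1.088], [0.479, -0.522, 0.706, 0.909], [0.003, 0.805, 0.593, 0.824], [0.0, 0.0, 0.0, 1.0]])]
side [('camera_matrix', [[417.263, 0.0, 277.784], [0.0, 417.263, 207.925], [0.0, 0.0, 1.0]]), ('eye', [0.487, -0.931, 0.783]), ('orientation', [0.455, -0.028, -0.039, 0.889]), ('C', [[0.995, 0.044, -0.085, 0.487], [-0.094, 0.582, -0.807, -0.931], [0.014, 0.812, 0.584, 0.783], [0.0, 0.0, 0.0, 1.0]])]
wrist [('camera_matrix', [[317.03, 0.0, 282.549], [0.0, 317.03, 206.295], [0.0, 0.0, 1.0]]), ('mount', [[-0.001, 0.955, 0.296, 0.075], [1.0, 0.001, -0.0, 0.0], [-0.001, 0.296, -0.955, 0.03], [0.0, 0.0, 0.0, 1.0]]), ('C', [[0.283, 0.916, 0.284, 0.228], [-0.959, 0.271, 0.083, -0.506], [-0.001, -0.296, 0.955, 0.374], [0.0, 0.0, 0.0, 1.0]])]
{'clock': 0.15, 'joint_pos': array([-1.49833402e+00,  3.81089668e-01,  1.29797828e+00,  2.79010479e-05,
        1.46358219e+00, -2.15287882e-01]), 'dq': array([-0.0016098 , -0.00120269, -0.00281709, -0.00056091, -0.00119392,
        0.00071695]), 'joint_torque': array([-2.20935399e-04, -4.48631036e+01, -2.31342977e+01, -3.00766369e-04,
        3.85969441e-03, -2.69729088e-05]), 'tcp_pos': array([ 0.15609329, -0.52737446,  0.40426405]), 'orientation': array([ 9.89667897e-01,  1.43377731e-01,  5.15611205e-05, -5.26404515e-04]), 'ft_force': array([-0.52670123, -0.05956112, -1.01957061]), 'torque': array([0.0052164 , 0.01017087, 0.05725208]), 'finger_force': 0.0, 'gripper_width': 0.08582787172531825}
```

View pics/scene0.png

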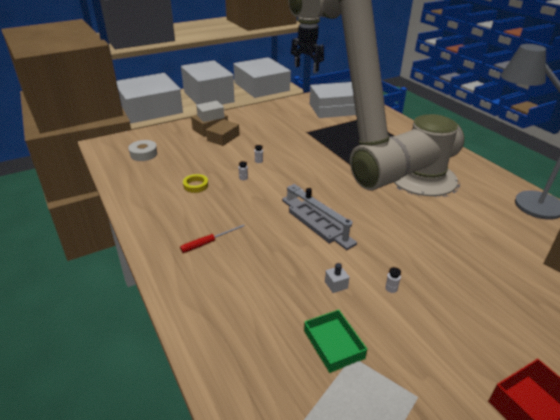

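View pics/side0.png

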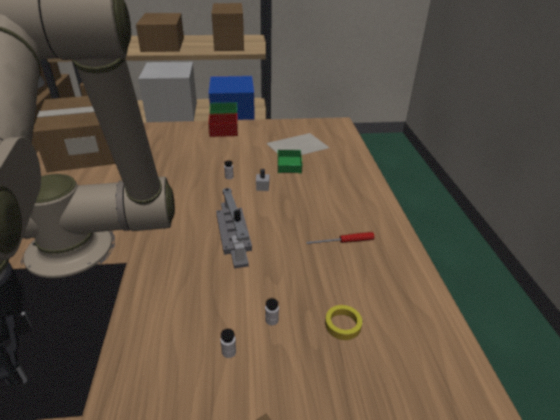

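The two views show three vials: at (394,279), (243,171) and (259,154) in scene. The carrier is near (318,218) with its knob at (309,193), and the pin holder is at (337,277). Next I'll measure them from the depth maps.

Run:
```python
from h import *
for n in ['scene','side']:
    W=np.load(n+'0.npy'); im=cv2.imread(f'pics/{n}0.png').astype(int); hsv=cv2.cvtColor(im.astype(np.uint8),cv2.COLOR_BGR2HSV)
    near=(np.hypot(W[...,0],W[...,1])>0.25)&(W[...,0]>0.1)&(W[...,0]<0.95)&(abs(W[...,1])<0.75)
    m=(W[...,2]>0.012)&(W[...,2]<0.125)&near
    k,l,st,_=cv2.connectedComponentsWithStats(m.astype(np.uint8))
    print(n)
    for i in range(1,k):
        if st[i,4]<25: continue
        p=W[l==i]; print(st[i].tolist(),'min',p.min(0).round(3),'max',p.max(0).round(3),'med',np.median(p,0).round(3))
        hi=p[p[:,2]>p[:,2].max()-0.006]; print('    top',hi.mean(0).round(4),len(hi))
        if st[i,4]>400:
            for a,b in [(0.015,.022),(.05,.064),(.066,.08),(.085,.11)]:
                q=p[(p[:,2]>a)&(p[:,2]<b)]
                if len(q)>5: print('    band',a,q.mean(0).round(4),cv2.minAreaRect((q[:,:2]*1000).astype(np.float32)))
```

```text
scene
[190, 100, 49, 43, 1286] min [ 0.418 -0.741  0.012] max [ 0.568 -0.535  0.108] med [ 0.509 -0.651  0.05 ]
    top [ 0.4978 -0.6856  0.1037] 149
    band 0.015 [ 0.5157 -0.6008  0.0186] ((529.4471435546875, -624.9175415039062), (106.3374252319336, 206.51527404785156), 44.81697463989258)
    band 0.05 [ 0.5108 -0.6556  0.0556] ((488.9295654296875, -649.9754638671875), (127.73333740234375, 204.22195434570312), 11.326900482177734)
    band 0.066 [ 0.5073 -0.6614  0.0732] ((515.5493774414062, -669.50830078125), (65.07567596435547, 117.73796844482422), 49.348541259765625)
    band 0.085 [ 0.5006 -0.6779  0.0993] ((496.75732421875, -687.4098510742188), (96.58120727539062, 81.47915649414062), 2.0537121295928955)
[128, 140, 29, 18, 415] min [ 0.749 -0.674  0.012] max [ 0.849 -0.563  0.038] med [ 0.802 -0.601  0.032]
    top [ 0.7992 -0.6155  0.0341] 166
    band 0.015 [ 0.805  -0.5801  0.0185] ((801.9664306640625, -588.7064819335938), (50.25941848754883, 98.018798828125), 83.22262573242188)
[254, 144, 9, 16, 128] min [ 0.429 -0.385  0.012] max [ 0.46  -0.35   0.062] med [ 0.449 -0.361  
[... 4425 characters left out ...]
 14, 26, 302] min [ 0.528 -0.312  0.012] max [ 0.559 -0.279  0.065] med [ 0.543 -0.304  0.048]
    top [ 0.5432 -0.2949  0.062 ] 110
[325, 305, 37, 33, 634] min [ 0.664 -0.365  0.012] max [ 0.746 -0.281  0.03 ] med [ 0.704 -0.33   0.025]
    top [ 0.7058 -0.3259  0.0257] 401
    band 0.015 [ 0.7031 -0.3315  0.0185] ((704.9740600585938, -330.4908447265625), (73.99459838867188, 72.09595489501953), 40.94382858276367)
[220, 328, 16, 28, 362] min [ 0.429 -0.39   0.012] max [ 0.459 -0.358  0.066] med [ 0.444 -0.381  0.048]
    top [ 0.4437 -0.3731  0.0632] 147
[255, 413, 16, 7, 63] min [ 0.493 -0.553  0.049] max [ 0.52  -0.541  0.054] med [ 0.509 -0.548  0.051]
    top [ 0.5084 -0.5478  0.0516] 63
```

drive_tool(
  motion=[
    [[32,-32,0],0,85],
    [[32,-32,0],0,85],
    [[32,-32,0],0,85],
    [[32,-32,0],0,85],
    [[32,-32,0],0,85],
    [[32,-32,0],0,85],
    [[32,-32,0],0,85],
    [[32,-32,0],0,85],
    [[32,-32,0],0,85],
    [[32,-32,0],0,85],
  ],
)

```text
clock: 1.15
tcp_pos: [0.3725, -0.1279, 0.4048]
orientation: [0.99, 0.143, 0.0, 0.0]
ft_force: [1.7, -1.5, 0.0]
gripper_width: 0.085
finger_force: 0.0
```

drive_tool(
  motion=[
    [[32,-32,0],-0.146,85],
    [[28,-36,0],-0.146,85],
    [[22,-38,0],-0.146,85],
    [[10,-20,0],-0.146,85],
    [[0,0,0],-0.146,85],
    [[0,0,0],-0.146,85],
    [[0,0,0],-0.146,85],
    [[0,0,0],-0.146,85],
    [[0,0,0],-0.146,85],
    [[0,0,0],-0.142,85],
  ],
)

```text
clock: 2.15
tcp_pos: [0.3957, 0.02, 0.4046]
orientation: [0.641, 0.767, -0.0, -0.0]
ft_force: [0.2, -0.1, 0.1]
gripper_width: 0.0852
finger_force: 0.0
```

```bash
cat > carr.py <<'E'
from h import *
import sys
c=shot('wrist'); W=cloud(c); save(c,sys.argv[1]); T,s=pose(); print(s['tcp_pos'].round(4),T[:3,1].round(3),s['joint_pos'].round(2),s['clock'])
np.save('w.npy',W); im=c['image'].astype(int)
ok=(W[...,0]>.36)&(W[...,0]<.75)&(abs(W[...,1]-.04)<.26)
for a,b in [(0.014,.024),(.052,.063),(.066,.082),(.098,.112)]:
    m=(ok&(W[...,2]>a)&(W[...,2]<b)).astype(np.uint8)
    k,l,st,ce=cv2.connectedComponentsWithStats(m)
    for i in range(1,k):
        if st[i,4]>60:
            q=W[l==i]; r=cv2.minAreaRect((q[:,:2]*1000).astype(np.float32)); print(a,st[i].tolist(),q.mean(0).round(4),np.round(r[0],1),np.round(r[1],1),round(r[2],2))
E
python3 carr.py w1.png
```

```text
[0.3957 0.02   0.4046] [ 0.983  0.185 -0.   ] [-0.25  0.11  1.68 -0.    1.36 -0.44] 2.2
0.014 [299, 82, 48, 166, 4063] [0.4307 0.0393 0.0206] [439.1  34. ] [ 49.1 190.3] 8.81
0.014 [365, 85, 21, 138, 1142] [0.486  0.077  0.0208] [489.6  59.5] [ 12.9 152.2] 10.07
0.014 [483, 259, 71, 10, 313] [ 0.7046 -0.0371  0.0159] [705.2 -37.6] [88.5  6.6] 4.9
0.052 [321, 255, 23, 43, 502] [ 0.4653 -0.0764  0.0595] [467.4 -75.5] [24.  51.8] 16.28
0.066 [335, 33, 45, 259, 6171] [0.4578 0.0581 0.0751] [461.7  43.9] [ 30.5 248. ] 10.96
0.098 [348, 220, 23, 22, 379] [0.4691 0.0012 0.1042] [469.9   0.5] [19.4 18.7] 19.11
```

View pics/w1.png

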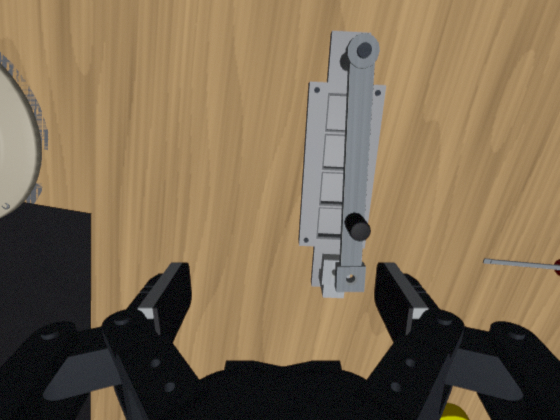

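The wrist view shows the bar slightly open: pivot (364,50), knob (358,227), eye (350,277), with the catch knuckle at (333,265). The block corners are (310,82), (384,87) and (300,245).

Run:
```python
from h import *
c=shot('wrist'); K=c['camera_matrix']; C=c['C']; W=cloud(c)
def ray(u,v,z):
    d=C[:3,:3]@np.array([(u-K[0,2])/K[0,0],-(v-K[1,2])/K[1,1],-1]); return (C[:3,3]+d*(z-C[2,3])/d[2]).round(4)
for n,u,v,z in [('pivot',364,50,.076),('eye',350,278,.076),('c1',310,82,.02),('c2',384,87,.02),('c3',300,245,.02),('s1',317,90,.02),('s2',377,93,.02),('s3',306,240,.02)]: print(n,ray(u,v,z))
# edges by depth: block pixels around z .02, fit left and right boundary per row
im=c['image']; m=(abs(W[...,2]-.0205)<.005)
L=[];Rr=[]
for v in range(100,235,3):
    u=np.where(m[v,280:400])[0]+280
    if len(u): L.append(ray(u.min()-.5,v,.02)); Rr.append(ray(u.max()+.5,v,.02))
for E in (np.array(L),np.array(Rr)):
    vx,vy,x,y=cv2.fitLine((E[:,:2]*1000).astype(np.float32),cv2.DIST_HUBER,0,.01,.01).ravel(); print('edge dir',vx,vy,'pt',x,y)
```

```text
pivot [0.4405 0.1532 0.076 ]
eye [ 0.4827 -0.0622  0.076 ]
c1 [0.4041 0.1246 0.02  ]
c2 [0.4813 0.1341 0.02  ]
c3 [ 0.4308 -0.0587  0.02  ]
s1 [0.4129 0.1183 0.02  ]
s2 [0.4757 0.127  0.02  ]
s3 [ 0.4367 -0.051   0.02  ]
edge dir 0.13333343 -0.9910712 pt 415.57 35.36
edge dir 0.13054231 -0.99144274 pt 492.99 64.22
```

drive_tool(
  motion=[
    [[-11,23,0],0,85],
    [[-11,23,0],0,85],
    [[-10,23,10],0,85],
    [[0,0,30],0,85],
    [[0,0,30],0,85],
    [[0,0,30],0,85],
    [[0,0,30],0,85],
    [[0,0,22],0,85],
    [[0,0,0],0,30],
    [[0,0,0],0,30],
  ],
)

```text
clock: 3.25
tcp_pos: [0.4695, 0.0002, 0.2532]
orientation: [0.644, 0.765, -0.0, -0.0]
ft_force: [-0.4, -0.2, 0.2]
gripper_width: 0.0589
finger_force: 0.0
```

drive_tool(
  motion=[
    [[0,0,0],0,12],
    [[0,0,0],0,12],
    [[0,0,0],0,12],
    [[0,0,0],0,12],
    [[0,0,0],0,12],
    [[0,0,0],0,12],
  ],
)

```text
clock: 3.85
tcp_pos: [0.4695, 0.0003, 0.2539]
orientation: [0.643, 0.765, 0.001, 0.001]
ft_force: [-0.6, 0.7, 5.8]
gripper_width: 0.0181
finger_force: 58.4
```

drive_tool(
  motion=[
    [[1,11,0],-0.07,12],
    [[1.5,21.6,0],-0.14,12],
    [[1.5,21.6,0],-0.14,12],
    [[1.5,21.6,0],-0.14,12],
    [[1.5,21.6,0],-0.14,12],
    [[1.5,21.6,0],-0.14,12],
    [[1.5,21.6,0],-0.14,12],
    [[1.5,21.6,0],-0.14,12],
    [[1.5,21.6,0],-0.14,12],
    [[1.5,21.6,0],-0.14,12],
  ],
)

```text
clock: 4.85
tcp_pos: [0.5969, 0.144, 0.2539]
orientation: [0.031, 1.0, 0.0, -0.0]
ft_force: [-8.9, 1.5, 10.2]
gripper_width: 0.0178
finger_force: 59.1
```

drive_tool(
  motion=[
    [[0,0,0],0,60],
    [[0,0,0],0,85],
    [[0,0,0],0,85],
    [[0,0,0],0,85],
    [[0,0,-40],0,85],
    [[0,0,-40],0,85],
    [[0,0,-40],0,85],
  ],
)

```text
clock: 5.55
tcp_pos: [0.5971, 0.1422, 0.3742]
orientation: [0.035, 0.999, -0.0, -0.0]
ft_force: [0.3, -0.1, 0.1]
gripper_width: 0.085
finger_force: 0.0
```

Run:
```python
from h import *
T,s=pose(); print(s['joint_pos'].round(2),T[:3,:2].round(3).tolist())
for p in [(0.4435,-0.374),(0.543,-0.294),(.443,.354)]: print(tool((*p,T[2,3])))
c=shot('side'); save(c,'side1.png'); W=cloud(c); m=(W[...,2]>.1)&(W[...,2]<.108)&(abs(W[...,1]-.1)<.2)&(W[...,0]>.4); print(W[m].mean(0))
```

```text
[ 0.04  0.51  1.16 -0.    1.47 -1.46] [[-0.998, 0.069], [0.069, 0.998], [0.0, -0.0]]
[ 1.175e+02 -5.256e+02  1.000e-01]
[ 2.380e+01 -4.389e+02  1.000e-01]
[168.4 200.7   0. ]
[0.5945577  0.14585634 0.1046634 ]
```

drive_tool(
  motion=[
    [[28,33,0],0,85],
    [[28,33,0],0,85],
    [[28,33,0],0,85],
    [[28,33,0],0,85],
    [[28,34,0],0,85],
    [[28,34,0],0.14,85],
    [[0,0,0],0.14,85],
    [[0,0,0],0.14,85],
    [[0,0,0],0.14,85],
    [[0,0,0],0.14,85],
  ],
)

```text
clock: 6.6
tcp_pos: [0.4433, 0.3534, 0.3726]
orientation: [0.378, 0.926, -0.0, 0.0]
ft_force: [0.1, -0.9, -0.3]
gripper_width: 0.085
finger_force: 0.0
```

drive_tool(
  motion=[
    [[0,0,0],0.14,85],
    [[0,0,0],0.14,85],
    [[0,0,0],0.14,85],
    [[0,0,0],0.14,85],
    [[0,0,0],0.11,85],
    [[0,0,0],0,85],
  ],
)

```text
clock: 7.2
tcp_pos: [0.4434, 0.3533, 0.3726]
orientation: [0.659, 0.752, -0.0, -0.0]
ft_force: [0.6, -0.2, 0.7]
gripper_width: 0.0852
finger_force: 0.0
```

```bash
cat > vial.py <<'E'
from h import *
# find cap tops (dark, z 50..66 mm) near the TCP axis in the wrist view
c=shot('wrist'); W=cloud(c); T,s=pose()
v=c['image'].max(2); d=np.hypot(W[...,0]-T[0,3],W[...,1]-T[1,3])
m=((v<90)&(W[...,2]>.046)&(W[...,2]<.08)&(d<.12)).astype(np.uint8)
k,l,st,_=cv2.connectedComponentsWithStats(m)
for i in range(1,k):
    if st[i,4]<80: continue
    q=W[l==i]; z=np.median(q[:,2]); q=q[abs(q[:,2]-z)<.003]
    r=cv2.minEnclosingCircle((q[:,:2]*1000).astype(np.float32)); p=(r[0][0]/1000,r[0][1]/1000,0)
    print(st[i].tolist(),'top',round(float(z),4),'xy',np.round(p[:2],4),'mean',q.mean(0).round(4),'r',round(r[1],1),'tool mm',tool(p))
print(s['tcp_pos'].round(4),'yaw',np.arctan2(T[1,1],T[0,1]).round(3),s['joint_pos'].round(2),s['clock'])
save(c,'v.png')
E
python3 vial.py
```

```text
[268, 178, 31, 32, 769] top 0.0624 xy [0.4429 0.3534] mean [0.4427 0.3539 0.0624] r 14.6 tool mm [  0.   -0.5 372.6]
[0.4433 0.3534 0.3726] yaw 0.134 [ 0.46  0.43  1.31 -0.    1.4   0.33] 7.25
```

drive_tool(
  motion=[
    [[0,-0.5,40],0,85],
    [[0,0,40],0,85],
    [[0,0,40],0,85],
    [[0,0,35],0,85],
    [[0,0,27],0,85],
    [[0,0,0],0,25],
    [[0,0,0],0,25],
    [[0,0,0],0,25],
    [[0,0,0],0,25],
    [[0,0,0],0,25],
  ],
)

```text
clock: 8.25
tcp_pos: [0.4429, 0.3539, 0.1926]
orientation: [0.658, 0.753, 0.002, 0.001]
ft_force: [-0.7, 0.0, 5.0]
gripper_width: 0.0306
finger_force: 59.2
```

drive_tool(
  motion=[
    [[0,0,0],0,25],
    [[0,0,0],0,25],
    [[0,0,0],0,25],
    [[0,0,-10],0,25],
    [[0,0,-30],0,25],
    [[0,0,-30],0,25],
    [[0,0,-30],0,25],
    [[0,0,-5],0,25],
  ],
)

```text
clock: 9.05
tcp_pos: [0.4427, 0.3539, 0.3004]
orientation: [0.658, 0.753, 0.004, 0.001]
ft_force: [-0.1, -0.2, -1.0]
gripper_width: 0.0305
finger_force: 59.5
```

Run:
```python
from h import *
T,s=pose(); print(s['tcp_pos'],s['gripper_width'])
for p in [(.4534,.0598),(.4590,.0182),(.4645,-.0234)]: print(tool((*p,.2)))
```

```text
[0.44274347 0.35387225 0.30036201] 0.030533982630208893
[-293.1  -29.3   99.4]
[-335.1  -29.3   99.3]
[-377.1  -29.3   99.2]
```

drive_tool(
  motion=[
    [[-20,-2,0],0,25],
    [[-40,-4,0],0,25],
    [[-40,-4,0],0,25],
    [[-40,-4,0],0,25],
    [[-40,-4,0],0,25],
    [[-40,-4,0],0,25],
    [[-40,-4,0],0,25],
    [[-33,-3.3,0],0,25],
    [[0,0,0],0,25],
    [[0,0,0],0,25],
  ],
)

```text
clock: 10.05
tcp_pos: [0.4523, 0.059, 0.2958]
orientation: [0.659, 0.752, 0.0, -0.0]
ft_force: [0.1, 0.3, -0.5]
gripper_width: 0.0306
finger_force: 59.5
```

Run:
```python
from h import *
T,s=pose(); print(s['tcp_pos'],s['gripper_width']); print(tool((.4534,.0598,.2)))
c=shot('wrist'); save(c,'w2.png')
```

```text
[0.45230245 0.05899627 0.29581785] 0.030565411304295662
[ 0.6  1.2 95.8]
```

View pics/w2.png

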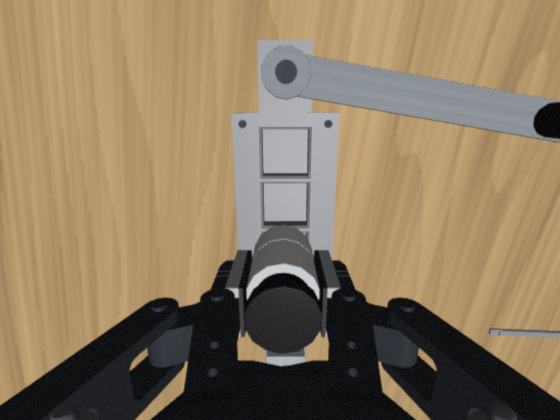

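The vial is held upright between the pads, and pockets 0 and 1 show at (286,152) and (286,203). I'll check the pocket positions by casting rays.

Run:
```python
from h import *
c=shot('wrist'); K=c['camera_matrix']; C=c['C']
def ray(u,v,z):
    d=C[:3,:3]@np.array([(u-K[0,2])/K[0,0],-(v-K[1,2])/K[1,1],-1]); return (C[:3,3]+d*(z-C[2,3])/d[2]).round(4)
print('p0',ray(286,152.5,.02),'p1',ray(285.5,203,.02),'pivot',ray(286,71,.076))
print('pred p0',.4562-.132*.063,.039+.991*.063,'p1',.4534,.0598)
```

```text
p0 [0.4483 0.102  0.02  ] p1 [0.4534 0.0617 0.02  ] pivot [0.4408 0.1538 0.076 ]
pred p0 0.447884 0.101433 p1 0.4534 0.0598
```

drive_tool(
  motion=[
    [[1,1,20],0,25],
    [[0,0,30],0,25],
    [[0,0,20],0,25],
    [[0,0,10],0,25],
    [[0,0,8],0,25],
    [[0,0,7],0,25],
    [[0,0,0],0,25],
    [[0,0,0],0,25],
  ],
)

```text
clock: 10.95
tcp_pos: [0.4535, 0.0606, 0.2011]
orientation: [0.659, 0.753, 0.0, 0.0]
ft_force: [0.1, -0.4, 0.0]
gripper_width: 0.03
finger_force: 59.5
```

drive_tool(
  motion=[
    [[0,0,1],0,60],
    [[0,0,0],0,60],
    [[0,0,0],0,60],
    [[0,0,-30],0,60],
    [[0,0,-30],0,60],
    [[0,0,-5],0,0],
    [[0,0,0],0,0],
    [[0,0,0],0,0],
    [[0,0,0],0,0],
    [[0,0,0],0,0],
  ],
)

```text
clock: 11.95
tcp_pos: [0.4533, 0.0605, 0.264]
orientation: [0.659, 0.753, -0.0, -0.001]
ft_force: [-0.9, -0.1, 0.7]
gripper_width: -0.0002
finger_force: 0.0
```

drive_tool(
  motion=[
    [[0,0,0],0,0],
    [[0,0,0],0,0],
    [[0,0,15],0,0],
    [[0,0,6],0,0],
    [[0,0,3],0,0],
    [[0,0,3],0,0],
    [[0,0,0],0,0],
  ],
)

```text
clock: 12.65
tcp_pos: [0.4533, 0.0605, 0.2377]
orientation: [0.659, 0.753, -0.0, -0.0]
ft_force: [1.3, -0.6, 0.8]
gripper_width: -0.0002
finger_force: 0.0
```

drive_tool(
  motion=[
    [[0,0,2],0,0],
    [[0,0,2],0,0],
    [[0,0,2],0,0],
    [[0,0,0],0,0],
  ],
)

```text
clock: 13.05
tcp_pos: [0.4536, 0.0606, 0.2332]
orientation: [0.659, 0.753, 0.001, 0.001]
ft_force: [-4.3, 0.5, 23.6]
gripper_width: -0.0001
finger_force: 11.6
```

drive_tool(
  motion=[
    [[0,0,-20],0,0],
    [[0,0,-40],0,0],
    [[0,0,-40],0,85],
    [[0,0,-40],0,85],
    [[0,0,0],0,85],
    [[0,0,0],0,85],
  ],
)

```text
clock: 13.65
tcp_pos: [0.4531, 0.0606, 0.3717]
orientation: [0.659, 0.753, 0.0, 0.0]
ft_force: [-0.6, 0.6, -0.2]
gripper_width: 0.0578
finger_force: 0.0
```

Run:
```python
from h import *
T,s=pose(); print(s['tcp_pos'])
for p in [(.4435,-.374),(.543,-.294)]: print(tool((*p,.06)))
c=shot('wrist'); W=cloud(c); 
m=(c['image'].max(2)<90)&(abs(W[...,0]-.4534)<.025)&(abs(W[...,1]-.0603)<.025)&(W[...,2]>.04); print('cap1',np.median(W[m],0),m.sum())
c=shot('side'); W=cloud(c)
for x,y in [(.4435,-.374),(.543,-.294),(.4534,.0603)]:
    m=(np.hypot(W[...,0]-x,W[...,1]-y)<.06)&(W[...,2]>.03)&(c['image'].max(2)<80)&(W[...,2]<.08); q=W[m]; print(len(q),q.mean(0).round(3) if len(q) else '', np.percentile(q[:,2],90) if len(q) else '')
```

```text
[0.45313418 0.06056405 0.37167813]
[-429.4  -67.4  311.7]
[-363.3   41.8  311.8]
cap1 [0.45483598 0.07419155 0.28354992] 15203
153 [ 0.444 -0.376  0.061] 0.06482453458660967
128 [ 0.543 -0.298  0.059] 0.06346388889795528
90 [0.452 0.055 0.057] 0.06332511792936918
```

drive_tool(
  motion=[
    [[-30,4,0],0,85],
    [[-45,5,0],0,85],
    [[-45,5,0],0,85],
    [[-45,5,0],0,85],
    [[-45,5,0],0,85],
    [[-45,5,0],0,85],
    [[-45,5,0],0,85],
    [[-40,5,0],0,85],
    [[-23,3,0],0,85],
    [[0,0,0],0,85],
  ],
)

```text
clock: 14.75
tcp_pos: [0.5433, -0.2967, 0.3689]
orientation: [0.66, 0.752, -0.0, -0.002]
ft_force: [0.0, 0.5, -1.5]
gripper_width: 0.0847
finger_force: 0.0
```

```bash
python3 vial.py
```

```text
[269, 177, 32, 32, 785] top 0.0612 xy [ 0.5431 -0.2942] mean [ 0.543  -0.2938  0.0612] r 14.4 tool mm [-3.000e-01  1.000e+00  3.693e+02]
[170, 242, 19, 21, 252] top 0.0621 xy [ 0.4503 -0.366 ] mean [ 0.4512 -0.3649  0.0623] r 11.9 tool mm [ -59.3 -100.4  369.4]
[ 0.5431 -0.2949  0.3693] yaw 0.131 [-0.69  0.53  1.16  0.    1.46 -0.82] 14.8
```

drive_tool(
  motion=[
    [[0,0.5,40],0,85],
    [[0,0,40],0,85],
    [[0,0,40],0,85],
    [[0,0,35],0,85],
    [[0,0,24],0,85],
    [[0,0,0],0,85],
    [[0,0,0],0,25],
    [[0,0,0],0,25],
    [[0,0,0],0,25],
    [[0,0,0],0,25],
  ],
)

```text
clock: 15.8
tcp_pos: [0.5438, -0.2937, 0.1942]
orientation: [0.659, 0.753, 0.0, 0.001]
ft_force: [-0.6, 0.1, 3.9]
gripper_width: 0.0302
finger_force: 59.0
```

drive_tool(
  motion=[
    [[0,0,0],0,25],
    [[0,0,0],0,25],
    [[0,0,0],0,25],
    [[0,0,0],0,25],
    [[0,0,0],0,25],
  ],
)

```text
clock: 16.3
tcp_pos: [0.5437, -0.2937, 0.1942]
orientation: [0.659, 0.753, 0.0, 0.001]
ft_force: [0.7, 1.4, 6.0]
gripper_width: 0.0299
finger_force: 59.1
```

drive_tool(
  motion=[
    [[0,0,-10],0,25],
    [[0,0,-30],0,25],
    [[0,0,-30],0,25],
    [[0,0,-30],0,25],
    [[0,0,0],0,25],
  ],
)

```text
clock: 16.8
tcp_pos: [0.5439, -0.2938, 0.2979]
orientation: [0.659, 0.753, 0.0, 0.004]
ft_force: [0.9, -0.2, -0.7]
gripper_width: 0.0307
finger_force: 59.5
```

Run:
```python
from h import *
T,s=pose(); print(s['tcp_pos'],s['gripper_width'])
for p in [(.4590,.0187),(.4645,-.0229)]: print(tool((*p,.200)))
```

```text
[ 0.54385553 -0.29381056  0.29788304] 0.03074649750419388
[321.6 -43.2  95.6]
[279.7 -43.3  95.8]
```

drive_tool(
  motion=[
    [[21,-3,0],0,25],
    [[40,-5,0],0,25],
    [[40,-5,0],0,25],
    [[40,-5,0],0,25],
    [[40,-5,0],0,25],
    [[40,-5,0],0,25],
    [[40,-5,0],0,25],
    [[40,-5,0],0,25],
    [[20,-5,0],0,25],
    [[0,0,0],0,25],
  ],
)

```text
clock: 17.8
tcp_pos: [0.4572, 0.0209, 0.2928]
orientation: [0.657, 0.754, -0.0, -0.001]
ft_force: [-0.5, 0.5, -0.7]
gripper_width: 0.0303
finger_force: 59.5
```

drive_tool(
  motion=[
    [[0,0,0],0,25],
    [[0,0,0],0,25],
  ],
)

```text
clock: 18.0
tcp_pos: [0.4588, 0.018, 0.2928]
orientation: [0.659, 0.752, 0.0, 0.0]
ft_force: [0.9, -0.2, -0.0]
gripper_width: 0.0304
finger_force: 59.5
```

Run:
```python
from h import *
T,s=pose(); print(s['tcp_pos'],s['gripper_width'],tool((.4590,.0187,.2)))
```

```text
[0.45877134 0.0180125  0.29275377] 0.030430694588902792 [ 0.7  0.3 92.8]
```

drive_tool(
  motion=[
    [[0.5,0,20],0,25],
    [[0,0,30],0,25],
    [[0,0,20],0,25],
    [[0,0,10],0,25],
    [[0,0,6],0,25],
    [[0,0,5],0,25],
    [[0,0,0],0,25],
    [[0,0,0],0,25],
  ],
)

```text
clock: 18.8
tcp_pos: [0.4585, 0.0193, 0.2022]
orientation: [0.659, 0.753, 0.0, 0.0]
ft_force: [-0.3, -0.8, -0.6]
gripper_width: 0.0301
finger_force: 59.5
```

drive_tool(
  motion=[
    [[0,0,1],0,60],
    [[0,0,0],0,60],
    [[0,0,0],0,60],
    [[0,0,-30],0,60],
    [[0,0,-30],0,60],
    [[0,0,-3],0,0],
    [[0,0,0],0,0],
    [[0,0,0],0,0],
    [[0,0,0],0,0],
    [[0,0,0],0,0],
  ],
)

```text
clock: 19.8
tcp_pos: [0.4583, 0.0193, 0.263]
orientation: [0.659, 0.753, -0.0, -0.001]
ft_force: [0.0, -0.2, -0.1]
gripper_width: 0.0001
finger_force: 0.0
```

drive_tool(
  motion=[
    [[0,0,0],0,0],
    [[0,0,0],0,0],
    [[0,0,15],0,0],
    [[0,0,6],0,0],
    [[0,0,3],0,0],
    [[0,0,2],0,0],
    [[0,0,2],0,0],
    [[0,0,2],0,0],
    [[0,0,0],0,0],
  ],
)

```text
clock: 20.7
tcp_pos: [0.4583, 0.0193, 0.2339]
orientation: [0.659, 0.753, 0.0, 0.0]
ft_force: [-0.1, -0.5, 1.3]
gripper_width: 0.0001
finger_force: 0.7
```

drive_tool(
  motion=[
    [[0,0,1],0,0],
    [[0,0,1],0,0],
    [[0,0,0],0,0],
  ],
)

```text
clock: 21.0
tcp_pos: [0.4584, 0.0194, 0.2333]
orientation: [0.658, 0.753, 0.001, 0.001]
ft_force: [-5.6, 1.5, 21.9]
gripper_width: 0.0002
finger_force: 10.7
```

Cap home. Next vial A.

drive_tool(
  motion=[
    [[0,0,-20],0,0],
    [[0,0,-40],0,0],
    [[0,0,-40],0,85],
    [[0,0,-40],0,85],
    [[-30,-5,0],0,85],
    [[-45,-8,0],0,85],
    [[-45,-8,0],0,85],
    [[-45,-8,0],0,85],
    [[-45,-8,0],0,85],
    [[-45,-8,0],0,85],
  ],
)

```text
clock: 22.0
tcp_pos: [0.4471, -0.2413, 0.3718]
orientation: [0.659, 0.752, 0.0, 0.0]
ft_force: [0.1, -0.9, 0.2]
gripper_width: 0.0852
finger_force: 0.0
```

drive_tool(
  motion=[
    [[-45,-8,0],0,85],
    [[-45,-8,0],0,85],
    [[-43,-9,0],0,85],
    [[0,0,0],0,85],
    [[0,0,0],0,85],
  ],
)

```text
clock: 22.5
tcp_pos: [0.4401, -0.3751, 0.3712]
orientation: [0.659, 0.752, 0.0, -0.0]
ft_force: [0.9, 0.6, -0.5]
gripper_width: 0.0848
finger_force: 0.0
```

```bash
python3 vial.py
```

```text
[273, 176, 31, 32, 780] top 0.0626 xy [ 0.4437 -0.3719] mean [ 0.4435 -0.3716  0.0625] r 14.6 tool mm [  1.5   3.7 371.5]
[ 0.4404 -0.3742  0.3715] yaw 0.133 [-0.91  0.45  1.28  0.    1.41 -1.04] 22.55
```

drive_tool(
  motion=[
    [[2,3.5,40],0,85],
    [[0,0,40],0,85],
    [[0,0,40],0,85],
    [[0,0,35],0,85],
    [[0,0,24],0,85],
    [[0,0,0],0,85],
    [[0,0,0],0,25],
    [[0,0,0],0,25],
    [[0,0,0],0,25],
    [[0,0,0],0,25],
  ],
)

```text
clock: 23.55
tcp_pos: [0.4438, -0.3721, 0.1942]
orientation: [0.659, 0.753, -0.0, 0.001]
ft_force: [-1.1, 1.4, 6.6]
gripper_width: 0.0303
finger_force: 58.7
```

drive_tool(
  motion=[
    [[0,0,0],0,25],
    [[0,0,0],0,25],
    [[0,0,0],0,25],
    [[0,0,0],0,25],
  ],
)

```text
clock: 23.95
tcp_pos: [0.4438, -0.3722, 0.1942]
orientation: [0.659, 0.753, -0.0, 0.001]
ft_force: [-0.6, 1.9, 6.6]
gripper_width: 0.0304
finger_force: 59.0
```

drive_tool(
  motion=[
    [[0,0,-10],0,25],
    [[0,0,-30],0,25],
    [[0,0,-30],0,25],
    [[0,0,-30],0,25],
    [[0,0,0],0,25],
    [[0,0,0],0,25],
  ],
)

```text
clock: 24.55
tcp_pos: [0.4435, -0.3719, 0.2935]
orientation: [0.659, 0.753, -0.0, 0.001]
ft_force: [-0.0, -0.2, -1.1]
gripper_width: 0.0301
finger_force: 59.4
```

Run:
```python
from h import *
T,s=pose(); print(s['tcp_pos'],s['gripper_width'],tool((.4645,-.0229,.2)))
```

```text
[ 0.44345435 -0.37188001  0.29351555] 0.03008667900681288 [343.2  67.1  93.2]
```

drive_tool(
  motion=[
    [[23,5,0],0,25],
    [[45,9,0],0,25],
    [[45,9,0],0,25],
    [[45,9,0],0,25],
    [[45,9,0],0,25],
    [[45,9,0],0,25],
    [[45,9,0],0,25],
    [[30,5,0],0,25],
    [[20,3,0],0,25],
    [[0,0,0],0,25],
  ],
)

```text
clock: 25.55
tcp_pos: [0.464, -0.0212, 0.292]
orientation: [0.657, 0.754, -0.0, -0.001]
ft_force: [-0.1, -1.8, -0.8]
gripper_width: 0.0301
finger_force: 59.4
```

drive_tool(
  motion=[
    [[0,0,0],0,25],
    [[0,0,0],0,25],
    [[0,0,0],0,25],
  ],
)

```text
clock: 25.85
tcp_pos: [0.4646, -0.0242, 0.2925]
orientation: [0.659, 0.752, -0.0, -0.0]
ft_force: [-1.0, -0.7, -1.5]
gripper_width: 0.03
finger_force: 59.4
```

Run:
```python
from h import *
T,s=pose(); print(s['tcp_pos'],s['gripper_width'],tool((.4645,-.0229,.2)))
```

```text
[ 0.464575   -0.02416456  0.29252091] 0.029976558756757594 [ 1.3  0.1 92.5]
```

drive_tool(
  motion=[
    [[1,0,20],0,25],
    [[0,0,30],0,25],
    [[0,0,20],0,25],
    [[0,0,10],0,25],
    [[0,0,6],0,25],
    [[0,0,5],0,25],
    [[0,0,0],0,25],
    [[0,0,0],0,25],
  ],
)

```text
clock: 26.65
tcp_pos: [0.4645, -0.0223, 0.2022]
orientation: [0.659, 0.753, 0.0, 0.0]
ft_force: [-0.1, 0.3, -0.1]
gripper_width: 0.0302
finger_force: 59.4
```

drive_tool(
  motion=[
    [[0,0,1],0,60],
    [[0,0,0],0,60],
    [[0,0,0],0,60],
    [[0,0,-30],0,60],
    [[0,0,-30],0,60],
    [[0,0,-3],0,0],
    [[0,0,0],0,0],
    [[0,0,0],0,0],
    [[0,0,0],0,0],
    [[0,0,0],0,0],
  ],
)

```text
clock: 27.65
tcp_pos: [0.4643, -0.0222, 0.263]
orientation: [0.659, 0.753, -0.0, -0.001]
ft_force: [-0.5, 0.5, 0.2]
gripper_width: -0.0001
finger_force: 0.0
```

drive_tool(
  motion=[
    [[0,0,0],0,0],
    [[0,0,0],0,0],
    [[0,0,15],0,0],
    [[0,0,6],0,0],
    [[0,0,3],0,0],
    [[0,0,2],0,0],
    [[0,0,2],0,0],
    [[0,0,2],0,0],
    [[0,0,1],0,0],
    [[0,0,1],0,0],
  ],
)

```text
clock: 28.65
tcp_pos: [0.4645, -0.0222, 0.2332]
orientation: [0.658, 0.753, 0.0, 0.001]
ft_force: [-6.1, 0.8, 29.8]
gripper_width: -0.0
finger_force: 14.8
```

drive_tool(
  motion=[
    [[0,0,0],0,0],
    [[0,0,0],0,0],
  ],
)

```text
clock: 28.85
tcp_pos: [0.4644, -0.0222, 0.2333]
orientation: [0.658, 0.753, 0.0, 0.001]
ft_force: [-5.2, 0.3, 19.9]
gripper_width: 0.0002
finger_force: 9.8
```

drive_tool(
  motion=[
    [[0,0,-20],0,0],
    [[0,0,-40],0,0],
    [[0,0,-40],0,85],
    [[0,0,-40],0,85],
    [[0,0,0],0,85],
    [[0,0,0],0,85],
  ],
)

```text
clock: 29.45
tcp_pos: [0.4642, -0.0221, 0.372]
orientation: [0.659, 0.753, 0.0, 0.001]
ft_force: [-0.2, 0.3, -0.2]
gripper_width: 0.058
finger_force: 0.0
```

Run:
```python
from h import *
a=shot('scene'); b=shot('side'); w=shot('wrist')
for n,c in (('scene',a),('side',b)):
    W=cloud(c)
    for p in [(.4534,.0603),(.459,.0187),(.4645,-.0229)]:
        m=(np.hypot(W[...,0]-p[0],W[...,1]-p[1])<.017)&(W[...,2]>.05)&(W[...,2]<.1); print(n,p,m.sum(),W[m].mean(0).round(4),np.percentile(W[m][:,2],[50,90]).round(4))
I=a['image'][140:320,180:440,::-1]; J=b['image'][120:380,150:400,::-1]
o=np.zeros((540,800,3),np.uint8); o[:270,:390]=cv2.resize(I,(390,270)); o[270:540,:390]=cv2.resize(w['image'][:,:,::-1],(390,270)); o[:426,390:800]=cv2.resize(J,(410,426)); cv2.imwrite('pics/m1.png',o)
T,s=pose(); print(s['tcp_pos'],s['joint_pos'].round(2)); 
W=cloud(b); m=(W[...,2]>.1)&(W[...,2]<.108)&(abs(W[...,1]-.15)<.06)&(abs(W[...,0]-.595)<.06); k=W[m].mean(0); print(k,tool(k))
```

```text
scene (0.4534, 0.0603) 71 [0.4556 0.0648 0.0578] [0.059  0.0609]
scene (0.459, 0.0187) 62 [0.4598 0.022  0.0579] [0.0583 0.0603]
scene (0.4645, -0.0229) 59 [ 0.466  -0.0187  0.0574] [0.0581 0.0605]
side (0.4534, 0.0603) 78 [0.4532 0.0561 0.0598] [0.061  0.0635]
side (0.459, 0.0187) 83 [0.4586 0.0151 0.0598] [0.0615 0.0633]
side (0.4645, -0.0229) 90 [ 0.4645 -0.0255  0.0595] [0.0606 0.0629]
[ 0.46426927 -0.02221467  0.37042525] [-0.3   0.26  1.58  0.    1.3  -0.44]
[0.59474713 0.14490918 0.10436668] [148.  152.2 265.9]
```

View pics/m1.png

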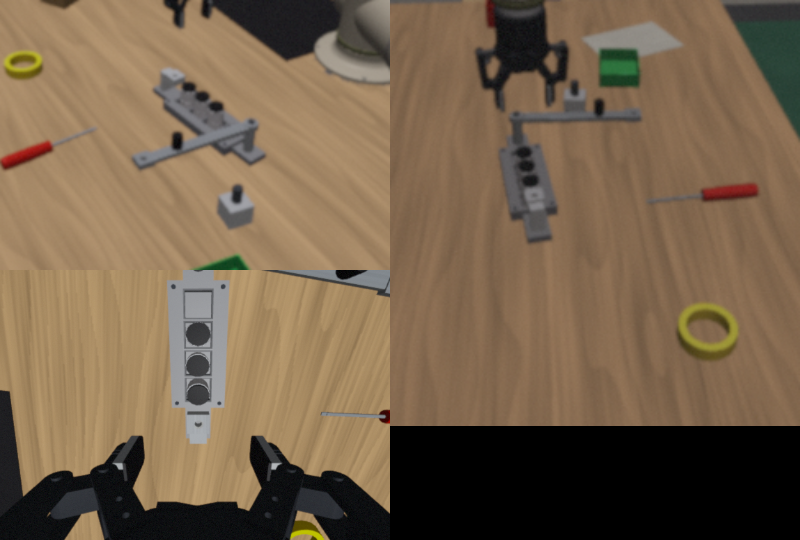

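The mosaic shows the bar open and three vials seated in pockets 1–3, with no vial left on the bench. Back to the knob to close the bar.

drive_tool(
  motion=[
    [[25,25,0],0,85],
    [[25,25,0],0,85],
    [[25,25,0],0,85],
    [[25,25,0],0,85],
    [[25,25,0],0,85],
    [[23,27,0],-0.13,85],
    [[0,0,0],-0.14,85],
    [[0,0,0],-0.14,85],
    [[0,0,0],-0.14,85],
    [[0,0,0],-0.14,85],
  ],
)

```text
clock: 30.6
tcp_pos: [0.5956, 0.1447, 0.37]
orientation: [0.362, 0.932, -0.001, -0.001]
ft_force: [0.7, -0.1, 0.6]
gripper_width: 0.0853
finger_force: 0.0
```

drive_tool(
  motion=[
    [[0,0,0],-0.14,85],
    [[0,0,0],-0.14,85],
    [[0,0,0],-0.14,85],
    [[0,0,0],-0.14,85],
    [[0,0,0],-0.14,85],
    [[0,0,0],0,85],
    [[0,0,0],0,85],
  ],
)

```text
clock: 31.3
tcp_pos: [0.5955, 0.1446, 0.3707]
orientation: [0.026, 1.0, -0.0, -0.001]
ft_force: [-0.3, -0.1, -0.2]
gripper_width: 0.0852
finger_force: 0.0
```

Run:
```python
from h import *
c=shot('wrist'); W=cloud(c); T,s=pose()
m=(W[...,2]>.1)&(W[...,2]<.109)&(np.hypot(W[...,0]-.595,W[...,1]-.146)<.03); k=W[m].mean(0); print(m.sum(),k,tool(k),s['tcp_pos'],np.arctan2(T[1,1],T[0,1]))
r=cv2.minEnclosingCircle((W[m][:,:2]*1000).astype(np.float32)); print(r)
```

```text
482 [0.59480108 0.1472671  0.10438314] [  0.5   2.7 266.6] [0.59551966 0.14461029 0.37096787] 1.5196263608904657
((595.414794921875, 147.3416290283203), 9.811714172363281)
```

drive_tool(
  motion=[
    [[0,2.7,30],0,85],
    [[0,0,30],0,85],
    [[0,0,30],0,85],
    [[0,0,27],0,85],
    [[0,0,0],0,85],
    [[0,0,0],0,12],
    [[0,0,0],0,12],
    [[0,0,0],0,12],
    [[0,0,0],0,12],
    [[0,0,0],0,12],
  ],
)

```text
clock: 32.35
tcp_pos: [0.5956, 0.1473, 0.2558]
orientation: [0.024, 1.0, 0.0, 0.001]
ft_force: [-0.0, -0.9, 2.7]
gripper_width: 0.0178
finger_force: 58.5
```

drive_tool(
  motion=[
    [[0,0,0],0,12],
    [[0,0,0],0,12],
    [[0,0,0],0,12],
  ],
)

```text
clock: 32.65
tcp_pos: [0.5956, 0.1473, 0.2558]
orientation: [0.024, 1.0, 0.0, 0.001]
ft_force: [-0.9, 0.2, 4.9]
gripper_width: 0.0181
finger_force: 58.4
```

drive_tool(
  motion=[
    [[1,-11,0],0.07,12],
    [[1.5,-21.6,0],0.14,12],
    [[1.5,-21.6,0],0.14,12],
    [[1.5,-21.6,0],0.14,12],
    [[1.5,-21.6,0],0.14,12],
    [[1.5,-21.6,0],0.14,12],
    [[1.5,-21.6,0],0.14,12],
    [[1.5,-21.6,0],0.14,12],
    [[1.5,-21.6,0],0.14,12],
    [[0,0,0],0,12],
  ],
)

```text
clock: 33.65
tcp_pos: [0.4901, 0.007, 0.2558]
orientation: [0.583, 0.813, 0.0, 0.002]
ft_force: [2.6, -3.6, 1.8]
gripper_width: 0.0178
finger_force: 58.7
```

Run:
```python
from h import *
T,s=pose(); t=np.array([.4406,.1535])+.155*np.array([.132,-.991]); print(s['tcp_pos'],'yaw',np.arctan2(T[1,1],T[0,1]),s['ft_force'],'target',t,tool((*t,.25)),'TCP bar angle',np.arctan2(T[1,3]-.1535,T[0,3]-.4406)+1.438)
```

```text
[0.49012968 0.00697498 0.25577272] yaw 0.32717233966189774 [ 2.57607681 -3.59473414  1.83553793] target [ 4.6106e-01 -1.0500e-04] [  2.7 -29.8   5.7] TCP bar angle 0.1931741792575914
```

drive_tool(
  motion=[
    [[1,-10,0],0.065,12],
    [[1,-10,0],0.065,12],
    [[0.7,-9.8,0],0.065,12],
    [[0,0,0],0,12],
    [[0,0,0],0,12],
    [[0,0,0],0,12],
  ],
)

```text
clock: 34.25
tcp_pos: [0.4627, 0.0012, 0.2558]
orientation: [0.657, 0.754, -0.0, 0.004]
ft_force: [2.7, -15.4, 2.5]
gripper_width: 0.0178
finger_force: 58.9
```

drive_tool(
  motion=[
    [[0,0,0],0,60],
    [[0,0,0],0,85],
    [[0,0,0],0,85],
    [[0,0,0],0,85],
    [[0,0,-40],0,85],
    [[-20,0,-40],0,85],
    [[-30,0,-30],0,85],
    [[-30,0,0],0,85],
    [[0,0,0],0,85],
  ],
)

```text
clock: 35.15
tcp_pos: [0.4729, -0.0786, 0.3653]
orientation: [0.658, 0.753, 0.0, 0.001]
ft_force: [0.2, -0.5, -0.0]
gripper_width: 0.0849
finger_force: 0.0
```

Run:
```python
from h import *
c=shot('wrist'); T,s=pose(); print(s['tcp_pos'],s['ft_force'].round(1))
save(c,'w3.png'); 
o=cv2.resize(c['image'][120:330,190:380,::-1],None,fx=2.8,fy=2.8,interpolation=cv2.INTER_CUBIC); cv2.imwrite('pics/w3c.png',o); np.savez('w3.npz',K=c['camera_matrix'],C=c['C'])
W=cloud(c); m=(W[...,2]>.098)&(W[...,2]<.109)&(np.hypot(W[...,0]-.461,W[...,1])<.03); print(cv2.minEnclosingCircle((W[m][:,:2]*1000).astype(np.float32)))
```

```text
[ 0.47253031 -0.07718589  0.36464977] [-1.3 -0.6  0. ]
((462.6502990722656, -1.1133904457092285), 9.921172142028809)
```

View pics/w3c.png

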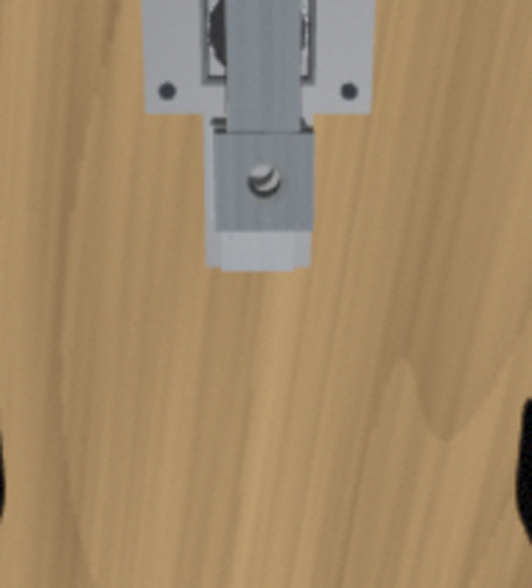

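The crop shows the eye at (264,180). Screws are at (167,91) and (349,91), and the catch is slightly left of the bar knuckle, so the bar looks slightly open.

Run:
```python
import numpy as np
d=np.load('w3.npz'); K,C=d['K'],d['C']
def ray(u,v,z):
    u=190+u/2.8; v=120+v/2.8
    r=C[:3,:3]@np.array([(u-K[0,2])/K[0,0],-(v-K[1,2])/K[1,1],-1]); return (C[:3,3]+r*(z-C[2,3])/r[2])[:2]
cx=np.array([.9912,.132]); cy=np.array([-.132,.9912]); o=np.array([.4562,.0395])
for n,u,v,z in [('eye',264,180,.076),('kl',214,180,.076),('kr',314.5,180,.076),('s1',167,91,.02),('s2',349,91,.02),('coll',220,270,.058),('colr',294,270,.058),('blockL',146,100,.02),('blockR',374,100,.02)]:
    p=ray(u,v,z); print(n,p.round(4),'carrier mm',((p-o)@cx*1000).round(1),((p-o)@cy*1000).round(1))
```

```text
eye [ 0.4721 -0.0649] carrier mm 1.9 -105.5
kl [ 0.4572 -0.0669] carrier mm -13.0 -105.6
kr [ 0.487  -0.0628] carrier mm 17.1 -105.5
s1 [ 0.4359 -0.0506] carrier mm -32.1 -86.6
s2 [ 0.4996 -0.042 ] carrier mm 32.2 -86.5
coll [ 0.4625 -0.1012] carrier mm -12.4 -140.3
colr [ 0.4867 -0.0979] carrier mm 12.1 -140.3
blockL [ 0.4288 -0.0548] carrier mm -39.6 -89.8
blockR [ 0.5089 -0.0439] carrier mm 41.2 -89.7
```

drive_tool(
  motion=[
    [[40,0,0],0,85],
    [[38.5,0,0],0,85],
    [[0,0,40],0,85],
    [[0,0,40],0,85],
    [[0,0,30],0,85],
    [[0,0,0],0,12],
    [[0,0,0],0,12],
    [[0,0,0],0,12],
    [[0,0,0],0,12],
    [[0,0,0],0,12],
  ],
)

```text
clock: 36.2
tcp_pos: [0.462, 0.0015, 0.2561]
orientation: [0.657, 0.754, 0.001, 0.001]
ft_force: [-0.6, 1.2, 5.6]
gripper_width: 0.0181
finger_force: 58.4
```

drive_tool(
  motion=[
    [[0,0,0],0,12],
    [[0,0,0],0,12],
    [[0,0,0],0,12],
  ],
)

```text
clock: 36.5
tcp_pos: [0.462, 0.0015, 0.2561]
orientation: [0.657, 0.754, 0.001, 0.001]
ft_force: [-1.0, 1.4, 7.5]
gripper_width: 0.0179
finger_force: 58.4
```

drive_tool(
  motion=[
    [[0,-0.9,0],0,12],
    [[0,0,0],0,12],
    [[0,0,0],0,12],
  ],
)

```text
clock: 36.8
tcp_pos: [0.4612, 0.0013, 0.2561]
orientation: [0.657, 0.754, 0.001, 0.001]
ft_force: [0.3, 0.7, 6.7]
gripper_width: 0.0176
finger_force: 58.4
```

drive_tool(
  motion=[
    [[0,0,0],0,60],
    [[0,0,0],0,85],
    [[0,0,0],0,85],
    [[0,0,0],0,85],
    [[0,0,-40],0,85],
    [[-20,0,-40],0,85],
    [[-30,0,-30],0,85],
    [[-30,0,0],0,85],
    [[0,0,0],0,85],
    [[0,0,0],0,85],
  ],
)

```text
clock: 37.8
tcp_pos: [0.4717, -0.0781, 0.3643]
orientation: [0.657, 0.754, -0.0, -0.001]
ft_force: [-0.6, 0.3, -0.0]
gripper_width: 0.0851
finger_force: 0.0
```

Run:
```python
from h import *
c=shot('wrist'); T,s=pose(); print(s['tcp_pos'],s['ft_force'].round(1))
o=cv2.resize(c['image'][120:330,190:380,::-1],None,fx=2.8,fy=2.8,interpolation=cv2.INTER_CUBIC); cv2.imwrite('pics/w4c.png',o); np.savez('w4.npz',K=c['camera_matrix'],C=c['C'])
W=cloud(c); m=(W[...,2]>.098)&(W[...,2]<.109)&(np.hypot(W[...,0]-.461,W[...,1])<.03); print(cv2.minEnclosingCircle((W[m][:,:2]*1000).astype(np.float32)))
print('pin',tool((.5595,.2785,.07)))
```

```text
[ 0.47166515 -0.07751629  0.36420558] [0.6 1.2 0.6]
((461.0404357910156, -1.2364013195037842), 9.80397891998291)
pin [340.3 136.3 294.4]
```

View pics/w4c.png

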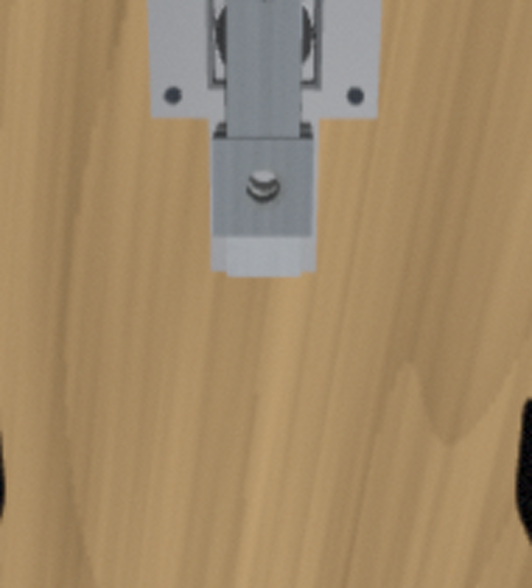

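drive_tool(
  motion=[
    [[34,14,0],0,85],
    [[34,14,0],0,85],
    [[34,14,0],0,85],
    [[34,14,0],0,85],
    [[34,14,0],0,85],
    [[34,14,0],0,85],
    [[34,13,0],0,85],
    [[34,13,0],0,85],
    [[34,13,0],0,85],
    [[34,13,0],0,85],
  ],
)

```text
clock: 38.85
tcp_pos: [0.5591, 0.2802, 0.3641]
orientation: [0.656, 0.755, -0.001, -0.0]
ft_force: [0.3, -0.5, -0.3]
gripper_width: 0.085
finger_force: 0.0
```

drive_tool(
  motion=[
    [[0,0,0],0,85],
    [[0,0,0],0,85],
    [[0,0,0],0,85],
  ],
)

```text
clock: 39.15
tcp_pos: [0.5594, 0.2773, 0.3644]
orientation: [0.657, 0.754, -0.001, -0.0]
ft_force: [0.2, -0.4, 0.4]
gripper_width: 0.0848
finger_force: 0.0
```

Run:
```python
from h import *
d=np.load('w4.npz'); K,C=d['K'],d['C']
u=190+263/2.8; v=120+186/2.8; r=C[:3,:3]@np.array([(u-K[0,2])/K[0,0],-(v-K[1,2])/K[1,1],-1]); print('eye',C[:3,3]+r*(.076-C[2,3])/r[2])
c=shot('wrist'); W=cloud(c); T,s=pose(); print(s['tcp_pos'])
m=(W[...,2]>.064)&(W[...,2]<.076)&(np.hypot(W[...,0]-.56,W[...,1]-.279)<.025)
e=cv2.minEnclosingCircle((W[m][:,:2]*1000).astype(np.float32)); print(m.sum(),e,np.median(W[m],0),W[m].mean(0)); print(tool((e[0][0]/1000,e[0][1]/1000,.06)))
```

```text
eye [ 0.46990544 -0.06538769  0.076     ]
[0.55954362 0.27700472 0.36467483]
337 ((558.0228271484375, 277.3056335449219), 8.890536308288574) [0.55777202 0.27790088 0.0707877 ] [0.55787396 0.27776302 0.07052784]
[  0.6  -1.3 304.7]
```

drive_tool(
  motion=[
    [[0.6,-1.3,40],0,85],
    [[0,0,40],0,85],
    [[0,0,40],0,85],
    [[0,0,28],0,85],
    [[0,0,0],0,85],
    [[0,0,0],0,10],
    [[0,0,0],0,10],
    [[0,0,0],0,10],
    [[0,0,0],0,10],
    [[0,0,0],0,10],
  ],
)

```text
clock: 40.2
tcp_pos: [0.5585, 0.278, 0.2178]
orientation: [0.657, 0.754, 0.001, 0.0]
ft_force: [-1.2, -1.3, 5.0]
gripper_width: 0.0163
finger_force: 58.4
```

drive_tool(
  motion=[
    [[0,0,0],0,10],
    [[0,0,0],0,10],
    [[0,0,0],0,10],
    [[0,0,0],0,10],
  ],
)

```text
clock: 40.6
tcp_pos: [0.5585, 0.278, 0.2178]
orientation: [0.657, 0.754, 0.001, 0.0]
ft_force: [-1.8, -1.1, 5.3]
gripper_width: 0.016
finger_force: 58.4
```

drive_tool(
  motion=[
    [[0,0,-20],0,10],
    [[0,0,-30],0,10],
    [[0,0,-30],0,10],
    [[0,0,-30],0,10],
    [[0,0,0],0,10],
    [[0,0,0],0,10],
  ],
)

```text
clock: 41.2
tcp_pos: [0.5582, 0.278, 0.3269]
orientation: [0.657, 0.754, 0.0, 0.0]
ft_force: [-0.3, 0.2, -1.3]
gripper_width: 0.0156
finger_force: 58.8
```

Run:
```python
from h import *
T,s=pose(); print(s['tcp_pos'],s['gripper_width'],s['ft_force'].round(1),R.from_matrix(T[:3,:3]).as_quat().round(4),T[:3,2].round(4)); print(tool((.4699,-.065,.076)))
```

```text
[0.55823883 0.27795019 0.32687107] 0.015626535179281857 [-0.3  0.2 -1.3] [6.566e-01 7.542e-01 2.000e-04 2.000e-04] [ 5.e-04  1.e-04 -1.e+00]
[-327.5 -134.8  250.8]
```

drive_tool(
  motion=[
    [[-17,-7,0],0,10],
    [[-35,-14,0],0,10],
    [[-35,-14,0],0,10],
    [[-35,-14,0],0,10],
    [[-35,-14,0],0,10],
    [[-35,-14,0],0,10],
    [[-35,-14,0],0,10],
    [[-35,-14,0],0,10],
    [[-35,-14,0],0,10],
    [[-25,-10,0],0,10],
  ],
)

```text
clock: 42.2
tcp_pos: [0.4741, -0.0605, 0.3255]
orientation: [0.657, 0.754, -0.001, -0.001]
ft_force: [0.1, -0.0, -0.8]
gripper_width: 0.016
finger_force: 58.8
```

drive_tool(
  motion=[
    [[-5.5,14.7,0],0,10],
    [[0,0,0],0,10],
    [[0,0,0],0,10],
    [[0,0,0],0,10],
  ],
)

```text
clock: 42.6
tcp_pos: [0.4899, -0.0615, 0.3262]
orientation: [0.656, 0.754, -0.0, -0.001]
ft_force: [-0.6, -0.4, -0.8]
gripper_width: 0.0161
finger_force: 58.8
```

Run:
```python
from h import *
T,s=pose(); print(s['tcp_pos'],s['gripper_width']); print(tool((.4699,-.065,.076)))
```

```text
[ 0.48988636 -0.06147297  0.3261913 ] 0.01614647282614994
[ -0.9 -20.  250.2]
```

drive_tool(
  motion=[
    [[-0.9,-10,0],0,10],
    [[0,-10,0],0,10],
    [[0,0,16],0,10],
    [[0,0,10],0,10],
    [[0,0,0],0,10],
    [[0,0,0],0,10],
  ],
)

```text
clock: 43.2
tcp_pos: [0.4705, -0.0658, 0.3009]
orientation: [0.657, 0.754, -0.0, -0.0]
ft_force: [-0.4, 0.3, -0.4]
gripper_width: 0.0159
finger_force: 58.8
```

Run:
```python
from h import *
T,s=pose(); print(s['tcp_pos'],s['gripper_width']); print(tool((.4699,-.065,.076)))
c=shot('wrist'); a=shot('scene'); b=shot('side')
o=np.zeros((560,800,3),np.uint8); o[:,:400]=cv2.resize(c['image'][130:410,180:380,::-1],(400,560)); o[:280,400:]=cv2.resize(a['image'][165:235,260:360,::-1],(400,280)); o[280:,400:]=cv2.resize(b['image'][185:255,190:290,::-1],(400,280)); cv2.imwrite('pics/m2.png',o)
```

```text
[ 0.47052926 -0.06581233  0.30091135] 0.015938563074330756
[  0.9  -0.5 224.9]
```

View pics/m2.png

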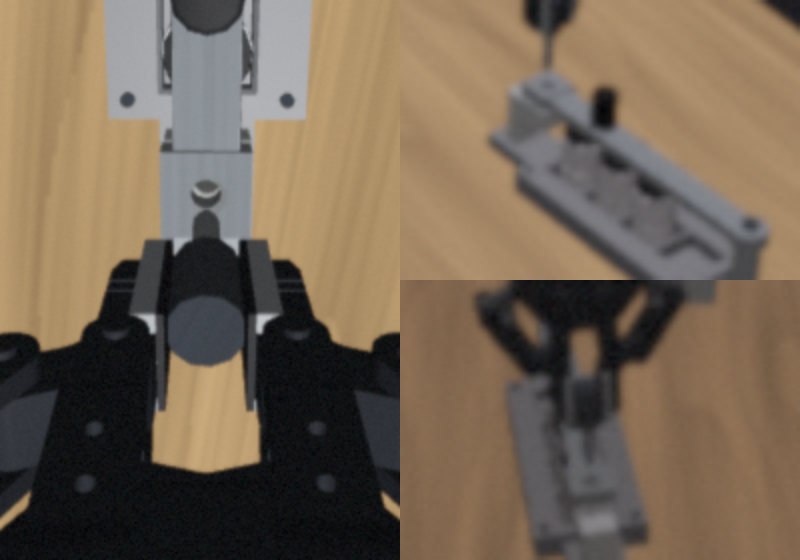

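The pin shaft tip is at crop (206,211) and the eye at (206,193). They look aligned; I'll check numerically.

Run:
```python
from h import *
c=shot('wrist'); K=c['camera_matrix']; C=c['C']
def ray(u,v,z):
    u=180+u/2; v=130+v/2
    d=C[:3,:3]@np.array([(u-K[0,2])/K[0,0],-(v-K[1,2])/K[1,1],-1]); return (C[:3,3]+d*(z-C[2,3])/d[2]).round(4)
e=ray(206,193.5,.076); t=ray(206,212,.089); print(e,t,'tool delta',tool(e)-tool(t),'tcp',pose()[1]['tcp_pos'],tool((*e[:2],.2)))
```

```text
[ 0.4702 -0.0654  0.076 ] [ 0.4704 -0.0665  0.089 ] tool delta [ 1.1 -0.1 13. ] tcp [ 0.47068733 -0.06579137  0.30113728] [  0.5  -0.5 101.1]
```

drive_tool(
  motion=[
    [[0.7,-0.3,5],0,10],
    [[0,0,4],0,10],
    [[0,0,4],0,10],
    [[0,0,4],0,10],
    [[0,0,3],0,10],
    [[0,0,0],0,10],
  ],
)

```text
clock: 44.0
tcp_pos: [0.4702, -0.0651, 0.2803]
orientation: [0.657, 0.754, -0.0, -0.0]
ft_force: [0.4, -0.1, 0.3]
gripper_width: 0.0159
finger_force: 58.8
```

drive_tool(
  motion=[
    [[0,0,3],0,10],
    [[0,0,3],0,10],
    [[0,0,3],0,10],
    [[0,0,2],0,10],
    [[0,0,0],0,10],
  ],
)

```text
clock: 44.5
tcp_pos: [0.4702, -0.0651, 0.2694]
orientation: [0.657, 0.754, -0.0, -0.0]
ft_force: [0.3, -0.6, 0.1]
gripper_width: 0.0163
finger_force: 58.8
```

drive_tool(
  motion=[
    [[0,0,4],0,10],
    [[0,0,4],0,10],
    [[0,0,3],0,10],
    [[0,0,2],0,10],
    [[0,0,2],0,10],
    [[0,0,0],0,10],
    [[0,0,0],0,10],
  ],
)

```text
clock: 45.2
tcp_pos: [0.4703, -0.0652, 0.2548]
orientation: [0.657, 0.754, 0.0, 0.0]
ft_force: [0.3, 0.4, -1.1]
gripper_width: 0.016
finger_force: 58.8
```

drive_tool(
  motion=[
    [[0,0,1],0,10],
    [[0,0,0.7],0,10],
    [[0,0,0],0,10],
  ],
)

```text
clock: 45.5
tcp_pos: [0.4704, -0.0651, 0.2537]
orientation: [0.657, 0.754, 0.0, 0.001]
ft_force: [-0.6, 1.0, 5.3]
gripper_width: 0.0161
finger_force: 59.7
```

drive_tool(
  motion=[
    [[0,0,0],0,40],
    [[0,0,0],0,60],
    [[0,0,0],0,60],
    [[0,0,0],0,60],
    [[0,0,-30],0,60],
    [[0,0,-40],0,60],
    [[-20,0,-30],0,85],
    [[-30,0,0],0,85],
    [[-30,0,0],0,85],
    [[0,0,0],0,85],
  ],
)

```text
clock: 46.5
tcp_pos: [0.4815, -0.147, 0.353]
orientation: [0.658, 0.753, -0.0, 0.001]
ft_force: [0.1, -0.1, 0.3]
gripper_width: 0.0851
finger_force: 0.0
```

Run:
```python
from h import *
c=shot('wrist'); W=cloud(c); T,s=pose()
m=(c['image'].max(2)<90)&(W[...,2]>.08)&(W[...,2]<.14)&(np.hypot(W[...,0]-.470,W[...,1]+.065)<.02); print(m.sum(),np.median(W[m],0),W[m][:,2].max())
k=(W[...,2]>.098)&(W[...,2]<.11)&(np.hypot(W[...,0]-.461,W[...,1])<.02); print('knob',W[k].mean(0))
a=shot('scene'); b=shot('side')
o=np.zeros((560,800,3),np.uint8); o[:,:400]=cv2.resize(c['image'][60:340,180:380,::-1],(400,560)); o[:280,400:]=cv2.resize(a['image'][165:235,260:360,::-1],(400,280)); o[280:,400:]=cv2.resize(b['image'][185:255,190:290,::-1],(400,280)); cv2.imwrite('pics/m3.png',o)
```

```text
590 [ 0.46991785 -0.06605756  0.10670684] 0.10875843187659623
knob [ 0.46272738 -0.01049168  0.0998809 ]
```

View pics/m3.png

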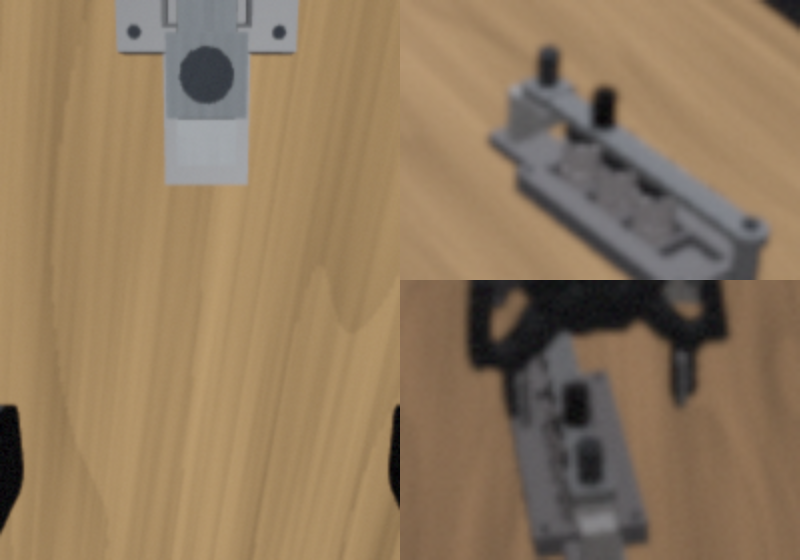

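The pin head sits on the bar: its top is at 0.1067 m against 0.106 m expected. The bar is shut over the vials and the robot is clear, so I'm handing in.

```bash
python3 -c "
from plant import job_done; print(job_done())"
```

```text
the job is handed in; nothing more can be done
None
```

The job is handed in (no verdict came back): all three vials found on the bench are in pockets 1–3 with caps pushed home, the bar is shut, and the pin is through the eye and catch with its head on the bar, after about 47 s of robot time.

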